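# Make up the bilge pump spares caddy

### The job

Make up the bilge pump spares caddy: put the bronze gland with the two bolt ears, the longer of the two green studs, the copper float ball and the white porcelain switch base each fully home in the wooden seat shaped for it (gland flat over the spigot with its collar up, stud lying in both V blocks, ball's foot down inside the round ring, switch base flat and right way up inside the square frame). Set the porcelain down gently in its seat rather than dropping it, and leave the round bronze bush and the short stud where they lie.

Things in the scene. Friction and masses are not known exactly. Their poses are not given: they have to be found in the camera images.
- gland: Cast bronze pump gland: flange 12 mm thick with two bolt ears, left and right (84 mm across the ears, 36 mm wide) and, upright in its middle, a round collar 40 mm in outside diameter, top 40 mm above the underside, with a 26 mm bore right through. Origin: centre of the underside; x through the ears, z up. 0.3 to 0.55 kg. On the shelf, right of the robot, any yaw.
- bush: Look-alike, stays: bronze bush with the same collar (40 mm diameter, 40 mm high, 26 mm bore) but a plain round flange, 56 mm in diameter and 12 mm thick, no ears. Origin: centre of the underside, z up. On the shelf, right of the robot, any yaw.
- long_stud: Green painted steel stud, lying, 96 mm long: square middle 22 x 22 mm, 30 mm long, and round 18 mm ends. Origin: its very centre, on its axis, 11 mm above the shelf as it lies; x along its length. Same end for end. 0.19 to 0.32 kg. On the shelf, right of the robot, any yaw.
- short_stud: Look-alike, stays: the same green stud but only 60 mm long (square middle 22 x 22 mm, 30 mm long, round 18 mm ends). Origin: its very centre, 11 mm above the shelf; x along its length. On the shelf, right of the robot, any yaw.
- float_ball: Copper float ball, 50 mm in diameter, standing on a short foot 26 mm in diameter; ball centre 30 mm, top 56 mm above the underside of the foot. Origin: centre of the foot's underside, z up. 80 g. On the shelf, right of the robot, any yaw.
- switch_base: White porcelain switch base: square block 50 x 50 x 24 mm with a low round boss (38 mm diameter, to 32 mm high) and two brass contacts (to 36 mm) on top. Origin: centre of the underside; x and y square to its sides, z up. About 0.13 kg. On the shelf, right of the robot, any yaw.
- gland_seat: Gland seat: one upright wooden spigot in mid pad, 10 mm in diameter, top 18 mm above the origin; it enters the gland's bore. Seated: gland flat on the pad, underside 4 mm above the origin, any yaw. Fixed on a 96 x 96 x 4 mm pad, one of four 104 mm apart (2 x 2) in a grey caddy 220 mm square with walls 15 mm high. Origin: centre of pad underside, 4 mm above the shelf, z up.
- stud_seat: Long stud's seat: two wooden V blocks 38 mm either side of centre along its x, each 12 mm thick, 40 mm wide, V bottom 12 mm and top 22 mm above the origin. Seated: stud along x, either way, centre about 22 mm up. On a 96 x 96 x 4 mm pad, one of four 104 mm apart (2 x 2) in a grey caddy 220 mm square with walls 15 mm high. Origin: centre of pad underside, 4 mm above the shelf, z up.
- ball_seat: Float ball's seat: round wooden ring, 44 mm inside, 60 mm outside diameter, top 10 mm above the origin. Seated: foot on the pad inside the ring, underside 4 mm above the origin. Fixed on a 96 x 96 x 4 mm pad, one of four 104 mm apart (2 x 2) in a grey caddy 220 mm square with walls 15 mm high. Origin: centre of pad underside, 4 mm above the shelf, z up.
- switch_seat: Switch base's seat: square wooden frame, 66 mm inside, 76 mm outside, sides along x and y, top 10 mm above the origin. Seated: base flat on the pad in the frame, underside 4 mm above the origin. Fixed on a 96 x 96 x 4 mm pad, one of four 104 mm apart (2 x 2) in a grey caddy 220 mm square with walls 15 mm high. Origin: centre of pad underside, 4 mm above the shelf, z up.
There are look-alikes about, which are no part of the job. Leave any blue or turquoise look-alike of the switch_base alone.

How it is judged:
By the outcome, as a careful person would: the job done as asked, in the order asked, and still so for the second after the job is handed in, with the robot touching nothing.
It also fails if it takes over 102 s, if anything falls off the work surface, if the arm or the gripper's body presses on something with over 40 N, if the wrist force passes 120 N, or if a joint passes its speed limit or range.

### The arm

A 6-joint arm with a two-finger parallel gripper is mounted at the origin on the work surface. World frame = base frame: x ahead of the robot, y to its left, z up, the work surface at z = 0. Lengths are in m, angles in degrees, forces in N, time in s.
With the tool pointing down it reaches from about 0.4 to 0.825 m from the base axis. Payload 7 kg.
Tool frame: the origin (TCP) lies on the centre line of the jaws, within the pads' length; the fingertips stand 14 mm ahead of it and the grasp point (between the pads) lies 5 mm behind it; z points along the fingers, y is the line along which they close (so a half turn about z gives the same grasp; the last joint's range is limited). The gripper opens to 88 mm and grips with 3 to 60 N. Pads are 19 mm wide; open, the fingers measure 130 mm over their backs; the gripper's body (78 mm by 193 mm) begins 47 mm behind the grasp point.
Start: joints at [81.022, 20.546, 0.682, 0, -70.136, -16.507], TCP at [0.29, 0.609, 0.241] pointing down, gripper open.
Joint ranges: [-176.03, 176.03], [-82.01, 121.73], [-58.28, 71.71], [-173.87, 95.51], [-174.79, -0.11], [-173.66, 173.66]. Speed limits (degrees/s): [136.94, 136.94, 172.46, 180, 180, 180].

### API

Orientations are given as [roll, pitch, yaw] about the fixed x, y, z axes, in that order (R = Rz(yaw) Ry(pitch) Rx(roll)).
In Python, from plant import r gives the robot as it stands.
- The arm moves only by the tool send_rows, never from a script. Its argument "steps" is a list of rows, each an object with "dp": the shift along the tool's x, y, z in mm, a list of three; "roll": the turn about the tool's z in rad; "jaw": the opening in per cent of the stroke, from 0 (shut) to 100 (fully open). In form: [{"dp": [tx, ty, tz], "roll": roll, "jaw": jaw}, ...]. A call has 1 to 5 rows; each row is the pose to reach, as a shift and turn from the pose commanded when the call began, along the tool's axes at that moment; what a row does not reach only later rows make up. A row lasts 1/8 s, in which the tool goes at most 62.5 mm and 10.7 degrees, less where a joint would pass 70% of its speed; a pose out of reach is approached as far as the arm can. A call with a gripper value outside its range is refused whole. The fingers move at their own pace and stop on an object; "newtons" is the grip in N (left out, the last holds). Time passes only in rows, so rows that repeat a pose let the fingers close. It gives the time, the measured TCP pose, the force, the opening and the grip force at its end, in the units of the state.
- r.get_state(): the state, without advancing time (a new reading comes with each control period).
- r.capture(name): name is "scene" or "top" or "wrist"; returns a dict with "image" (384x512x3 uint8, blue, green, red), "K" (3x3 intrinsics, pixels), "dist" ([k1, k2, p1, p2, k3] as OpenCV has them; the pictures are not rectified), "rvec" (rotation vector, rad) and "tvec" (3), from world to camera coordinates, as OpenCV has them. Camera axes: x right, y down, z forward; pixel columns grow to the right and rows downward; lengths in m; the calibration is good to about 2 mm. A picture is of the moment at which its call begins. There is no depth.
- r.close_job(): hands the job in; it is judged then, once.
The state is a dict: "time_s": time; "joints": joint angles; "qd": joint speeds; "joint_torque": joint torques, N m; "tcp_pos": TCP position; "eef_rot": TCP orientation; "contact_force": force on the tool from outside, world axes, zero at the start; "moment": the same for the moment, N m; "gripper_width": finger opening in m; "gripper_force": force on a finger pad.
Only numpy, scipy, OpenCV 4.12 (cv2) and the standard library are available. Lean on these libraries where they do the work, as an engineer would, in place of code of your own. Each camera call takes 0.05 s, during which the arm holds its last target. There are 200 camera calls.

## Working session

There is one attempt and no reset: what is moved stays moved. The work goes in short steps, Python scripts to look and compute and a tool call to move; the robot and the scene stay as the last step left them, time stands still between calls to the robot, and variables do not carry over. Pictures are saved under pics/ and viewed, at most 14 in all, crops included, and the job is handed in when it is done.

Besides the shell and the picture viewer there is one more tool, called after ">>>" as a command line: name --argument value ..., lists and objects as JSON in quotes. send_rows: Moves the arm, as the interface text tells. Its arguments: {"type":"object","properties":{"steps":{"type":"array","items":{"type":"object","properties":{"dp":{"type":"array","items":{"type":"number"}},"roll":{"type":"number"},"jaw":{"type":"number"}}}},"newtons":{"type":"number"}},"required":["steps"]}

```bash
ls; mkdir -p pics; cat > h.py <<'E'
import numpy as np,cv2
from plant import r
def cap(n,f=None):
    c=r.capture(n)
    if f: cv2.imwrite('pics/'+f,c['image'])
    return c
def ray(c,px):
    R=cv2.Rodrigues(np.array(c['rvec'],float))[0];t=np.array(c['tvec'],float).ravel()
    u=cv2.undistortPoints(np.array(px,float).reshape(-1,1,2),np.array(c['K']),np.array(c['dist'])).reshape(-1,2)
    d=np.c_[u,np.ones(len(u))]@R
    return -R.T@t,d
def toz(c,px,z):
    o,d=ray(c,px); return o+d*((z-o[2])/d[:,2])[:,None]
E
python3 - <<'E'
from h import *
for n in('scene','top'):
    c=cap(n,n+'0.png'); o,d=ray(c,[[256,192]]); print(n,o,d)
print(r.get_state())
E
```

```text
pics
scene [ 0.95043567 -0.61884141  0.67034875] [[-0.45820892  0.57118528 -0.68123737]]
top [ 0.3773894  -0.08620758  1.13484118] [[ 0.0891903   0.01625898 -0.99593838]]
{'time_s': 0.1, 'joints': array([ 8.10210148e+01,  2.05867311e+01,  6.39743108e-01, -1.83059964e-02,
       -7.01362458e+01, -1.65065621e+01]), 'qd': array([-0.00955744, -0.16531329,  0.21093699,  0.05754331, -0.0547146 ,
        0.00560555]), 'joint_torque': array([-1.71730015e-03, -5.84162164e+01,  2.93752939e+01,  7.01558724e+00,
        1.02315238e-02, -3.62119977e-05]), 'tcp_pos': array([0.29028527, 0.6089324 , 0.23972682]), 'eef_rot': array([ 1.79915306e+02, -7.15045559e-03, -2.54917746e+01]), 'contact_force': array([-0.26769217, -0.19646753, -0.28187148]), 'moment': array([0.00509478, 0.04525214, 0.02828886]), 'gripper_force': 0.0, 'gripper_width': 0.08762615872504537}
```

View pics/top0.png

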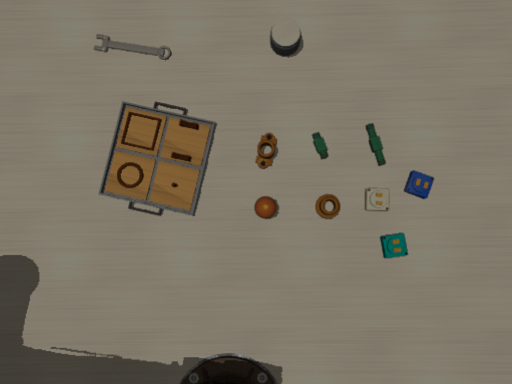

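View pics/scene0.png

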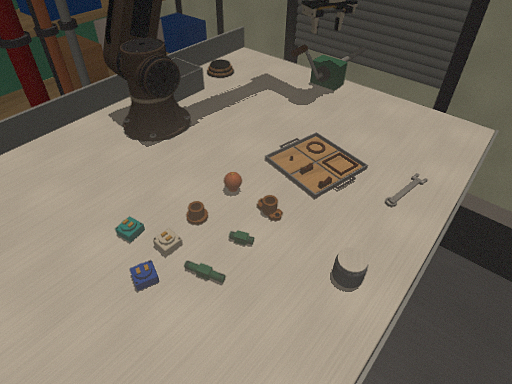

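Candidates (top view px):
- Gland-like: eared gland (266,150), round bush (328,206).
- Studs: (376,144) longer, (320,145) short.
- Ball: (266,207) only.
- Switch bases: white (377,199), blue (420,184), turquoise (394,245).

I choose the eared one, the (376,144) stud, the ball and the white base. I'll measure them and check the choice in a crop.

```bash
cat >> h.py <<'E'
def blobs(mask,amin=25):
    n,l,s,c=cv2.connectedComponentsWithStats(mask.astype(np.uint8))
    return [(c[i],s[i],(l==i).astype(np.uint8)) for i in range(1,n) if s[i][4]>=amin]
def masks(img):
    h=cv2.cvtColor(img,cv2.COLOR_BGR2HSV);H,S,V=[h[...,i].astype(int) for i in range(3)]
    return dict(orange=(H<22)&(S>110)&(V>40),green=(H>50)&(H<90)&(S>70),
      white=(S<45)&(V>165),dark=(V<75))
E
python3 - <<'E'
from h import *
c=cap('top');im=c['image'];h=cv2.cvtColor(im,cv2.COLOR_BGR2HSV)
for p in [(266,140),(320,145),(376,144),(372,207),(300,180),(266,207),(318,206),(190,200),(130,187),(174,185),(394,245)]: print(p,h[p[1],p[0]])
m=masks(im)
Z=dict(orange=.02,green=.011,white=.024,dark=.01)
for k in m:
  for ce,s,l in blobs(m[k]):
    rr=cv2.minAreaRect(np.argwhere(l)[:,::-1].astype(np.float32))
    b=toz(c,cv2.boxPoints(rr),Z[k]);e1=b[1]-b[0];e2=b[2]-b[1]
    L=e1 if np.hypot(*e1[:2])>np.hypot(*e2[:2]) else e2
    print(k,ce.round(1),s[4],toz(c,[ce],Z[k])[0].round(4),'rect',b.mean(0).round(4)[:2],np.hypot(*e1[:2]).round(4),np.hypot(*e2[:2]).round(4),'yaw',np.degrees(np.arctan2(L[1],L[0])).round(1))
cv2.imwrite('pics/crop1.png',cv2.resize(im[90:270,90:440],None,fx=2.25,fy=2.25,interpolation=cv2.INTER_CUBIC))
E
```

```text
(266, 140) [ 16 217  88]
(320, 145) [ 72 141  67]
(376, 144) [ 72 147  66]
(372, 207) [ 26  44 133]
(300, 180) [ 22  44 133]
(266, 207) [ 22 215 135]
(318, 206) [ 15 201  94]
(190, 200) [ 17 154 129]
(130, 187) [ 12 194  54]
(174, 185) [  8 204  35]
(394, 245) [ 87 255  95]
orange [141.2 131.3] 1680 [0.6194 0.1918 0.02  ] rect [0.6199 0.1921] 0.0965 0.0955 yaw -13.2
orange [184.9 141.1] 1666 [0.5953 0.0921 0.02  ] rect [0.5955 0.092 ] 0.0963 0.0957 yaw -13.7
orange [265.7 150.5] 374 [ 0.571  -0.0909  0.02  ] rect [ 0.5716 -0.0907] 0.0816 0.0381 yaw -10.9
orange [130.1 175. ] 1744 [0.5195 0.2159 0.02  ] rect [0.5196 0.2159] 0.0955 0.0959 yaw -104.9
orange [174.3 185. ] 1746 [0.4955 0.1159 0.02  ] rect [0.4958 0.116 ] 0.0943 0.0965 yaw -103.8
orange [327.1 206.2] 360 [ 0.4435 -0.2259  0.02  ] rect [ 0.4439 -0.2269] 0.0524 0.0516 yaw -45.8
orange [265.5 207.1] 374 [ 0.4431 -0.0888  0.02  ] rect [ 0.4445 -0.0889] 0.047 0.047 yaw -90.7
green [375.2 143.8] 313 [ 0.584 -0.339  0.011] rect [ 0.584  -0.3392] 0.0233 0.0952 yaw -166.3
green [320. 145.] 201 [ 0.5835 -0.2145  0.011 ] rect [ 0.583
[... 1306 characters left out ...]
t [ 0.4839 -0.4151] 0.0351 0.0665 yaw -157.9
dark [273.4 209.9] 84 [ 0.4371 -0.1066  0.01  ] rect [ 0.4378 -0.1034] 0.0463 0.0265 yaw -21.0
dark [329.9 203.3] 45 [ 0.4505 -0.2337  0.01  ] rect [ 0.4492 -0.2329] 0.0215 0.0275 yaw -109.4
dark [144.3 209.2] 117 [0.4423 0.1855 0.01  ] rect [0.4447 0.1832] 0.0168 0.0781 yaw -103.8
dark [324.  209.3] 43 [ 0.4371 -0.2201  0.01  ] rect [ 0.4371 -0.2244] 0.0221 0.0428 yaw -129.3
dark [382.7 245.2] 62 [ 0.356  -0.3477  0.01  ] rect [ 0.3531 -0.3471] 0.011 0.0462 yaw 177.8
dark [ 98.3 350.3] 10298 [0.1341 0.2822 0.01  ] rect [0.2028 0.1904] 0.6291 0.2742 yaw -90.7
dark [ 83.1 351.5] 27 [0.1319 0.3155 0.01  ] rect [0.1322 0.3155] 0.0028 0.0537 yaw -99.9
```

View pics/crop1.png

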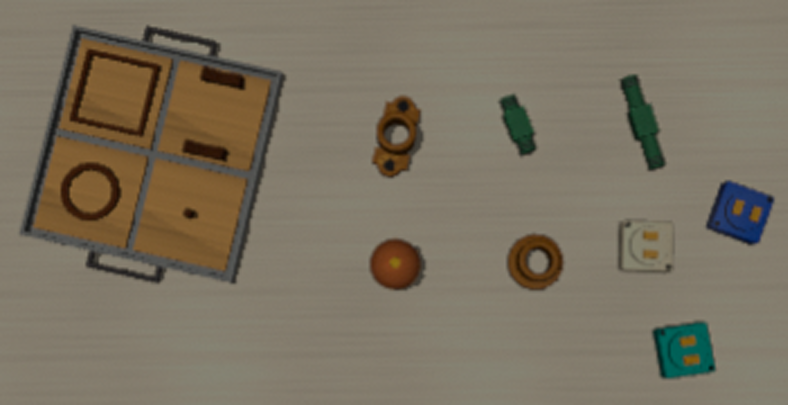

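The crop confirms the choices: eared gland left at crop (397,135), round bush (535,262), long stud (641,122), short stud (518,125), white base (645,246). Moving to hover over the gland.

```bash
cat >> h.py <<'E'
def plan(x,y,z,yaw):
    s=r.get_state();from_=np.array(s['tcp_pos']);a,b,g=np.radians(s['eef_rot'])
    cx,sx,cy,sy,cz,sz=np.cos(a),np.sin(a),np.cos(b),np.sin(b),np.cos(g),np.sin(g)
    R=np.array([[cz,-sz,0],[sz,cz,0],[0,0,1]])@np.array([[cy,0,sy],[0,1,0],[-sy,0,cy]])@np.array([[1,0,0],[0,cx,-sx],[0,sx,cx]])
    d=R.T@(np.array([x,y,z])-from_)*1000
    dy=(yaw-s['eef_rot'][2]+90)%180-90
    print('t',s['time_s'],'pos',from_.round(4),'rot',s['eef_rot'].round(2),'j6',s['joints'][5].round(1),'w',round(s['gripper_width'],4))
    print('  dp',d.round(1),'roll',-np.radians(dy).round(3),'len',np.linalg.norm(d).round())
E
```

>>> send_rows --steps '[{"dp": [37, 34, 3]}, {"dp": [78, 71, 6]}, {"dp": [119, 109, 9]}, {"dp": [160, 146, 11]}, {"dp": [201, 184, 14]}]'

```text
invalid input
```

>>> send_rows --steps '[{"dp": [41, 38, 3]}, {"dp": [82, 75, 6]}, {"dp": [123, 113, 9]}, {"dp": [164, 150, 11]}, {"dp": [205, 188, 14]}]'

```text
invalid input
```

>>> send_rows --steps '[{"dp": [40, 37, 3], "roll": -0.1}, {"dp": [80, 74, 6], "roll": -0.2}, {"dp": [115, 107, 9], "roll": -0.255}, {"dp": [140, 130, 11], "roll": -0.255}, {"dp": [150, 138, 12], "roll": -0.255}]'

```text
invalid input
```

```bash
python3 - <<'E'
from h import *
plan(.573,-.091,.2,-10.9)
c=cap('wrist','w1.png'); o,d=ray(c,[[256,192]]);print(o,d)
E
```

```text
t 0.15 pos [0.2903 0.609  0.2399] rot [ 1.7993e+02 -1.0000e-02 -2.5490e+01] j6 -16.5 w 0.0877
  dp [556.4 510.2  40.5] roll -0.255 len 756.0
[0.36166172 0.57571056 0.38415112] [[-0.26581385  0.13408168 -0.95470985]]
```

View pics/w1.png

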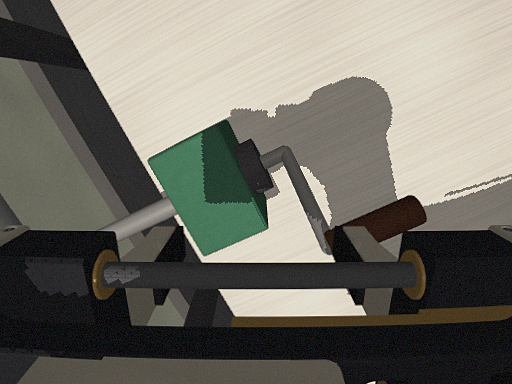

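The arm hasn't moved: the rows seem to need every field, so I'll resend them complete. The wrist view shows the green crank box at (215,190) under the gripper, so I stay high at first.

>>> send_rows --steps '[{"dp": [37, 34, 0], "roll": 0, "jaw": 100}, {"dp": [78, 71, 0], "roll": 0, "jaw": 100}, {"dp": [119, 109, 0], "roll": 0, "jaw": 100}, {"dp": [160, 146, 0], "roll": 0, "jaw": 100}, {"dp": [201, 184, 0], "roll": 0, "jaw": 100}]' --newtons 30

```text
time_s: 0.82
tcp_pos: [0.3931, 0.355, 0.2406]
eef_rot: [-180.0, -0.0, -25.5]
contact_force: [1.5, -0.2, -0.4]
gripper_width: 0.0876
gripper_force: 0.0
```

>>> send_rows --steps '[{"dp": [41, 38, 5], "roll": 0, "jaw": 100}, {"dp": [82, 75, 10], "roll": 0, "jaw": 100}, {"dp": [123, 113, 15], "roll": 0, "jaw": 100}, {"dp": [164, 150, 20], "roll": 0, "jaw": 100}, {"dp": [205, 188, 25], "roll": 0, "jaw": 100}]'

```text
time_s: 1.45
tcp_pos: [0.4973, 0.0971, 0.2156]
eef_rot: [-180.0, -0.0, -25.5]
contact_force: [0.1, 0.7, -0.3]
gripper_width: 0.0877
gripper_force: 0.0
```

>>> send_rows --steps '[{"dp": [40, 37, 3], "roll": -0.1, "jaw": 100}, {"dp": [80, 74, 6], "roll": -0.2, "jaw": 100}, {"dp": [115, 107, 9], "roll": -0.255, "jaw": 100}, {"dp": [140, 130, 12], "roll": -0.255, "jaw": 100}, {"dp": [150, 138, 15], "roll": -0.255, "jaw": 100}]'

```text
time_s: 2.08
tcp_pos: [0.5731, -0.092, 0.2]
eef_rot: [180.0, 0.0, -11.0]
contact_force: [-0.4, -0.3, 0.1]
gripper_width: 0.0877
gripper_force: 0.0
```

```bash
python3 - <<'E'
from h import *
plan(.573,-.091,.2,-10.9)
c=cap('wrist','w2.png'); o,d=ray(c,[[256,192]]);print(o,d)
E
```

```text
t 2.075 pos [ 0.5731 -0.092   0.2   ] rot [ 1.7998e+02  4.0000e-02 -1.1000e+01] j6 68.8 w 0.0877
  dp [-0.3 -1.   0. ] roll -0.002 len 1.0
[ 0.65071655 -0.10655439  0.34426775] [[-0.29163545  0.06473738 -0.95439176]]
```

View pics/w2.png

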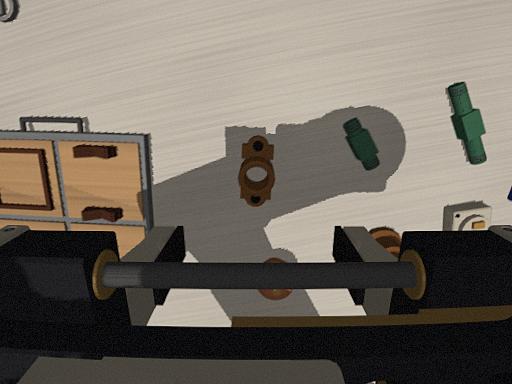

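Wrist view: gland under the tool, ear holes at (258,145) and (255,198), bore at (258,174). Long stud runs (457,90) to (478,158); white base at (470,217).

```bash
python3 - <<'E'
from h import *
c=cap('wrist');im=c['image']
P=toz(c,[[258,145],[255,198]],.012);print(P.mean(0),np.degrees(np.arctan2(*(P[0]-P[1])[1::-1])))
print(toz(c,[[258,174]],.04))
m=masks(im)
for k,z in(('orange',.018),('green',.015)):
  for ce,s,l in blobs(m[k],200):
    rr=cv2.minAreaRect(np.argwhere(l)[:,::-1].astype(np.float32));b=toz(c,cv2.boxPoints(rr),z)
    e1=b[1]-b[0];e2=b[2]-b[1];L=max(e1,e2,key=np.linalg.norm)
    print(k,ce.round(),b.mean(0).round(4),np.linalg.norm(e1).round(3),np.linalg.norm(e2).round(3),np.degrees(np.arctan2(L[1],L[0])).round(1))
# stud ends by hand
P=toz(c,[[457,86],[478,160]],.013);print(P.mean(0),np.degrees(np.arctan2(*(P[0]-P[1])[1::-1])))
E
```

```text
[ 0.57265779 -0.08938113  0.012     ] -14.304717787767961
[[ 0.57702443 -0.09205197  0.04      ]]
orange [256. 172.] [ 0.5744 -0.0881  0.018 ] 0.039 0.081 169.8
orange [ 28. 179.] [0.6171 0.1754 0.018 ] 0.077 0.095 157.8
orange [101. 180.] [0.5976 0.0924 0.018 ] 0.094 0.1 166.2
orange [ 35. 225.] [0.5619 0.1982 0.018 ] 0.014 0.088 -103.6
orange [116. 234.] [0.5248 0.1106 0.018 ] 0.045 0.094 -103.7
orange [387. 240.] [ 0.4607 -0.2322  0.018 ] 0.021 0.053 -140.2
orange [102. 274.] [0.4782 0.1309 0.018 ] 0.078 0.03 -27.0
orange [415. 274.] [ 0.4013 -0.2629  0.018 ] 0.03 0.078 -175.2
orange [274. 293.] [ 0.4095 -0.0805  0.018 ] 0.044 0.017 -101.2
orange [383. 318.] [ 0.3385 -0.2114  0.018 ] 0.392 0.029 -99.7
green [467. 123.] [ 0.5815 -0.3345  0.015 ] 0.032 0.1 -162.3
green [361. 145.] [ 0.5815 -0.2102  0.015 ] 0.024 0.063 -159.3
[ 0.58240726 -0.33592273  0.013     ] 15.695800747484993
```

>>> send_rows --steps '[{"dp": [0, -1, 50], "roll": 0.02, "jaw": 100}, {"dp": [0, -2, 100], "roll": 0.02, "jaw": 100}, {"dp": [0, -2, 140], "roll": 0.02, "jaw": 100}, {"dp": [0, -2, 163], "roll": 0.02, "jaw": 100}, {"dp": [0, -2, 170], "roll": 0.02, "jaw": 100}]' --newtons 40

```text
time_s: 2.8
tcp_pos: [0.5723, -0.0873, 0.0294]
eef_rot: [180.0, 0.1, -12.0]
contact_force: [-0.1, -0.1, -0.2]
gripper_width: 0.0878
gripper_force: 0.0
```

>>> send_rows --steps '[{"dp": [0, 0, 0], "roll": 0, "jaw": 30}, {"dp": [0, 0, 0], "roll": 0, "jaw": 30}, {"dp": [0, 0, 0], "roll": 0, "jaw": 30}, {"dp": [0, 0, 0], "roll": 0, "jaw": 30}, {"dp": [0, 0, 0], "roll": 0, "jaw": 30}]' --newtons 40

```text
time_s: 3.42
tcp_pos: [0.5734, -0.0884, 0.0309]
eef_rot: [-180.0, -0.0, -12.0]
contact_force: [0.3, -1.4, -0.6]
gripper_width: 0.0431
gripper_force: 0.0
```

>>> send_rows --steps '[{"dp": [0, 0, 0], "roll": 0, "jaw": 30}, {"dp": [0, 0, 0], "roll": 0, "jaw": 30}, {"dp": [0, 0, 0], "roll": 0, "jaw": 30}, {"dp": [0, 0, -15], "roll": 0, "jaw": 30}, {"dp": [0, 0, -30], "roll": 0, "jaw": 30}]'

```text
time_s: 4.05
tcp_pos: [0.5729, -0.0882, 0.061]
eef_rot: [180.0, 0.1, -12.0]
contact_force: [0.5, 0.6, -4.4]
gripper_width: 0.0396
gripper_force: 40.0
```

```bash
python3 - <<'E'
from h import *
plan(.497,.1182,.12,-13.8); print(r.get_state()['gripper_force'],r.get_state()['contact_force'])
E
```

```text
t 4.05 pos [ 0.5729 -0.0882  0.061 ] rot [ 1.7999e+02  6.0000e-02 -1.2030e+01] j6 67.4 w 0.0396
  dp [-117.3 -186.1  -58.9] roll 0.031 len 228.0
39.99895390123129 [ 0.54633851  0.55869266 -4.40848551]
```

>>> send_rows --steps '[{"dp": [-10, -15, -45], "roll": 0, "jaw": 30}, {"dp": [-35, -55, -70], "roll": 0.02, "jaw": 30}, {"dp": [-62, -98, -75], "roll": 0.03, "jaw": 30}, {"dp": [-88, -140, -75], "roll": 0.03, "jaw": 30}, {"dp": [-107, -170, -75], "roll": 0.03, "jaw": 30}]'

```text
time_s: 4.68
tcp_pos: [0.5032, 0.1021, 0.1367]
eef_rot: [-179.9, -0.0, -13.7]
contact_force: [0.8, -1.2, -4.4]
gripper_width: 0.0398
gripper_force: 40.0
```

>>> send_rows --steps '[{"dp": [-9, -14, 0], "roll": 0, "jaw": 30}, {"dp": [-10.5, -16.5, 0], "roll": 0, "jaw": 30}, {"dp": [-10.5, -16.5, 0], "roll": 0, "jaw": 30}]'

```text
time_s: 5.05
tcp_pos: [0.4979, 0.1183, 0.1357]
eef_rot: [180.0, -0.0, -13.7]
contact_force: [0.6, -0.0, -4.5]
gripper_width: 0.0392
gripper_force: 40.0
```

```bash
python3 - <<'E'
from h import *
plan(.497,.1182,.04,-13.8); c=cap('wrist','w3.png')
E
```

```text
t 5.05 pos [0.4979 0.1183 0.1357] rot [180.    -0.   -13.75] j6 40.9 w 0.0392
  dp [-0.8  0.3 95.7] roll 0.001 len 96.0
```

View pics/w3.png

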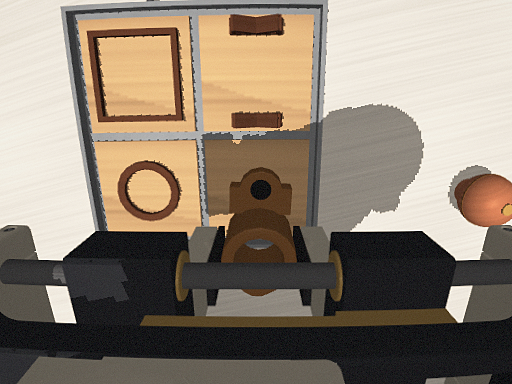

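Wrist view: gland held level, ear forward at (261,190). Below it are the ring (149,190), the frame (137,75) and the V blocks (257,24) and (257,120). I'll fix the seats from this view.

```bash
python3 - <<'E'
from h import *
c=cap('wrist')
print('ring',toz(c,[[149,190.5]],.014))
F=toz(c,[[87,31],[180,25],[185,119],[95,124]],.014);print('frame',F.mean(0),np.linalg.norm(F-np.roll(F,1,0),axis=1))
B=toz(c,[[257,19],[257,116]],.024);print('V',B.mean(0),np.linalg.norm(B[0]-B[1]),np.degrees(np.arctan2(*(B[0]-B[1])[1::-1])))
s=r.get_state();a=np.radians(-13.7);zz=s['tcp_pos'][2]-.030
for n,p,h in(('earhole',[261,189],.012),('boretop',[260,238],.04)):
  q=toz(c,[p],zz+h)[0]-s['tcp_pos'];print(n,'tool x',(q[0]*np.cos(a)+q[1]*np.sin(a)).round(4),'y',(q[0]*np.sin(a)-q[1]*np.cos(a)).round(4))
E
```

```text
ring [[0.52018105 0.21965492 0.014     ]]
frame [0.61988316 0.1963286  0.014     ] [0.07721085 0.07920619 0.07599037 0.08213416]
V [0.59858595 0.09492083 0.024     ] 0.074689908670326 -13.900395416692183
earhole tool x 0.0299 y 0.0009
boretop tool x 0.0128 y 0.0001
```

>>> send_rows --steps '[{"dp": [-1, 0, 35], "roll": 0, "jaw": 30}, {"dp": [-1, 0, 65], "roll": 0, "jaw": 30}, {"dp": [-1, 0, 83], "roll": 0, "jaw": 30}, {"dp": [-1, 0, 92], "roll": 0, "jaw": 30}, {"dp": [-1, 0, 96], "roll": 0, "jaw": 30}]'

```text
time_s: 5.78
tcp_pos: [0.497, 0.1185, 0.0393]
eef_rot: [180.0, 0.0, -13.8]
contact_force: [0.2, -0.0, -3.8]
gripper_width: 0.0393
gripper_force: 40.0
```

>>> send_rows --steps '[{"dp": [0, 0, 0], "roll": 0, "jaw": 30}, {"dp": [0, 0, 0.5], "roll": 0, "jaw": 30}]'

```text
time_s: 6.02
tcp_pos: [0.4973, 0.1192, 0.0398]
eef_rot: [-179.9, -0.1, -13.7]
contact_force: [0.3, 0.1, -4.6]
gripper_width: 0.0392
gripper_force: 40.0
```

>>> send_rows --steps '[{"dp": [0, 0, 0.7], "roll": 0, "jaw": 30}, {"dp": [0, 0, 1], "roll": 0, "jaw": 30}]'

```text
time_s: 6.28
tcp_pos: [0.4971, 0.1192, 0.0388]
eef_rot: [-180.0, -0.0, -13.7]
contact_force: [-3.1, 0.1, 4.9]
gripper_width: 0.0396
gripper_force: 40.0
```

>>> send_rows --steps '[{"dp": [0, 0, 0], "roll": 0, "jaw": 58}, {"dp": [0, 0, 0], "roll": 0, "jaw": 58}, {"dp": [0, 0, 0], "roll": 0, "jaw": 58}, {"dp": [0, 0, -20], "roll": 0, "jaw": 58}, {"dp": [0, 0, -50], "roll": 0, "jaw": 58}]'

```text
time_s: 6.9
tcp_pos: [0.4962, 0.1186, 0.0878]
eef_rot: [179.9, 0.1, -13.7]
contact_force: [0.8, -0.5, 1.2]
gripper_width: 0.051
gripper_force: 0.0
```

>>> send_rows --steps '[{"dp": [0, 0, -50], "roll": 0, "jaw": 100}, {"dp": [0, 0, -90], "roll": 0, "jaw": 100}, {"dp": [0, 0, -120], "roll": 0, "jaw": 100}, {"dp": [0, 0, -120], "roll": 0, "jaw": 100}]'

```text
time_s: 7.4
tcp_pos: [0.4981, 0.1196, 0.2107]
eef_rot: [-179.8, -0.2, -13.7]
contact_force: [-1.4, -0.4, -0.9]
gripper_width: 0.0841
gripper_force: 0.0
```

```bash
python3 - <<'E'
from h import *
c=cap('wrist','w4.png')
plan(.583,-.337,.2,15.7)
E
```

```text
t 7.45 pos [0.4972 0.1193 0.209 ] rot [-1.7989e+02 -9.0000e-02 -1.3740e+01] j6 40.7 w 0.0863
  dp [191.7 422.8   8.5] roll -0.514 len 464.0
```

View pics/w4.png

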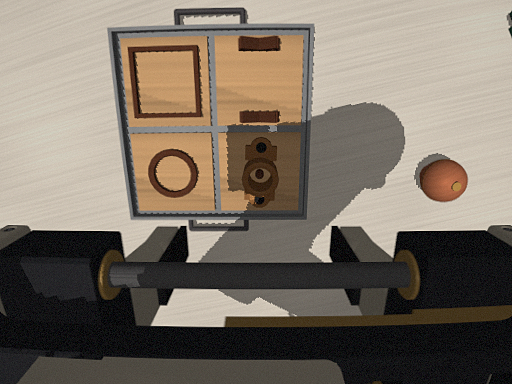

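The gland sits flat at (260,175) with the spigot visible in its bore. On to the long stud.

>>> send_rows --steps '[{"dp": [20, 44, 1], "roll": -0.1, "jaw": 100}, {"dp": [42, 93, 2], "roll": -0.2, "jaw": 100}, {"dp": [64, 142, 3], "roll": -0.3, "jaw": 100}, {"dp": [86, 190, 4], "roll": -0.4, "jaw": 100}, {"dp": [108, 238, 5], "roll": -0.514, "jaw": 100}]'

```text
time_s: 8.07
tcp_pos: [0.5447, -0.1396, 0.2017]
eef_rot: [-180.0, 0.1, 15.9]
contact_force: [1.1, 0.7, -0.1]
gripper_width: 0.0873
gripper_force: 0.0
```

```bash
python3 - <<'E'
from h import *
plan(.583,-.337,.2,15.7)
E
```

```text
t 8.075 pos [ 0.5447 -0.1396  0.2017] rot [-1.7997e+02  1.0000e-01  1.5920e+01] j6 100.4 w 0.0873
  dp [-17.3 200.4   1.6] roll 0.004 len 201.0
```

>>> send_rows --steps '[{"dp": [-5, 55, 1], "roll": 0, "jaw": 100}, {"dp": [-9, 110, 2], "roll": 0, "jaw": 100}, {"dp": [-14, 160, 2], "roll": 0, "jaw": 100}, {"dp": [-17, 190, 2], "roll": 0, "jaw": 100}, {"dp": [-17, 200, 2], "roll": 0, "jaw": 100}]'

```text
time_s: 8.7
tcp_pos: [0.5821, -0.3365, 0.1987]
eef_rot: [-179.9, 0.2, 15.6]
contact_force: [0.0, -0.5, 0.1]
gripper_width: 0.0878
gripper_force: 0.0
```

```bash
python3 - <<'E'
from h import *
c=cap('wrist','w5.png');m=masks(c['image'])
for z in (.011,.02):
 for ce,s,l in blobs(m['green'],200):
    rr=cv2.minAreaRect(np.argwhere(l)[:,::-1].astype(np.float32));b=toz(c,cv2.boxPoints(rr),z)
    e1=b[1]-b[0];e2=b[2]-b[1];L=max(e1,e2,key=np.linalg.norm)
    print(ce.round(),b.mean(0).round(4),np.linalg.norm(e1).round(3),np.linalg.norm(e2).round(3),np.degrees(np.arctan2(L[1],L[0])).round(1))
plan(.583,-.337,.018,15.7)
E
```

```text
[152. 140.] [ 0.586  -0.2094  0.011 ] 0.028 0.05 -159.8
[259. 173.] [ 0.5762 -0.3378  0.011 ] 0.02 0.086 -163.9
[230. 318.] [ 0.3793 -0.3595  0.011 ] 0.053 0.026 -48.5
[152. 140.] [ 0.5879 -0.2122  0.02  ] 0.027 0.049 -159.8
[259. 173.] [ 0.5784 -0.3372  0.02  ] 0.02 0.083 -163.9
[230. 318.] [ 0.3868 -0.3583  0.02  ] 0.052 0.025 -48.5
t 8.75 pos [ 0.5825 -0.3366  0.199 ] rot [-1.7993e+02  1.4000e-01  1.5610e+01] j6 119.1 w 0.0877
  dp [  0.8   0.8 181. ] roll -0.002 len 181.0
```

View pics/w5.png

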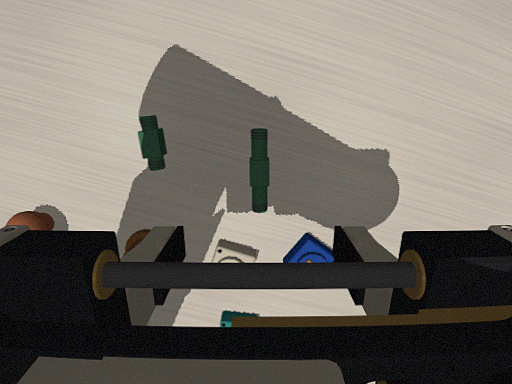

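```bash
python3 - <<'E'
from h import *
c=cap('wrist')
P=toz(c,[[259,128.5],[260,211.5]],.011);print(P,P.mean(0),np.linalg.norm(P[0]-P[1]),np.degrees(np.arctan2(*(P[0]-P[1])[1::-1])))
print(toz(c,[[259.5,155],[259.5,186]],.022).mean(0))
E
```

```text
[[ 0.62896003 -0.32331847  0.011     ]
 [ 0.53484537 -0.35080838  0.011     ]] [ 0.5819027  -0.33706343  0.011     ] 0.0980472581753748 16.282536498410643
[ 0.58549227 -0.3360134   0.022     ]
```

The stud lies at (259,170) directly under the tool, centre about (0.583, -0.337), yaw 16°. Descending to grip its square middle.

>>> send_rows --steps '[{"dp": [0.5, 0.5, 50], "roll": -0.01, "jaw": 100}, {"dp": [0.5, 0.5, 105], "roll": -0.01, "jaw": 100}, {"dp": [0.5, 0.5, 150], "roll": -0.01, "jaw": 80}, {"dp": [0.5, 0.5, 173], "roll": -0.01, "jaw": 70}, {"dp": [0.5, 0.5, 181], "roll": -0.01, "jaw": 60}]'

```text
time_s: 9.43
tcp_pos: [0.5826, -0.3337, 0.0184]
eef_rot: [-179.9, 0.1, 16.4]
contact_force: [0.3, 0.2, -0.1]
gripper_width: 0.0627
gripper_force: 0.0
```

>>> send_rows --steps '[{"dp": [0, 0, 0], "roll": 0, "jaw": 10}, {"dp": [0, 0, 0], "roll": 0, "jaw": 10}, {"dp": [0, 0, 0], "roll": 0, "jaw": 10}, {"dp": [0, 0, 0], "roll": 0, "jaw": 10}, {"dp": [0, 0, 0], "roll": 0, "jaw": 10}]' --newtons 35

```text
time_s: 10.05
tcp_pos: [0.5839, -0.3356, 0.0208]
eef_rot: [180.0, -0.0, 16.3]
contact_force: [-1.0, 0.9, 4.5]
gripper_width: 0.0218
gripper_force: 35.0
```

>>> send_rows --steps '[{"dp": [0, 0, 0], "roll": 0, "jaw": 10}, {"dp": [0, 0, 0], "roll": 0, "jaw": 10}, {"dp": [0, 0, 0], "roll": 0, "jaw": 10}]'

```text
time_s: 10.42
tcp_pos: [0.5839, -0.3355, 0.0208]
eef_rot: [180.0, -0.0, 16.3]
contact_force: [-0.9, 1.7, 5.3]
gripper_width: 0.0218
gripper_force: 35.0
```

>>> send_rows --steps '[{"dp": [0, 0, -20], "roll": 0, "jaw": 10}, {"dp": [0, 0, -60], "roll": 0, "jaw": 10}, {"dp": [0, 0, -100], "roll": 0, "jaw": 10}, {"dp": [0, 0, -120], "roll": 0, "jaw": 10}]'

```text
time_s: 10.92
tcp_pos: [0.584, -0.3355, 0.142]
eef_rot: [179.9, -0.1, 16.3]
contact_force: [0.6, -0.4, -2.9]
gripper_width: 0.0215
gripper_force: 35.0
```

```bash
python3 - <<'E'
from h import *
c=cap('wrist','w6.png')
plan(.598,.0945,.14,-13.9)
E
```

```text
t 10.975 pos [ 0.5848 -0.3359  0.1442] rot [179.84  -0.21  16.3 ] j6 119.6 w 0.0216
  dp [ 133.4 -409.5    3.6] roll 0.527 len 431.0
```

View pics/w6.png

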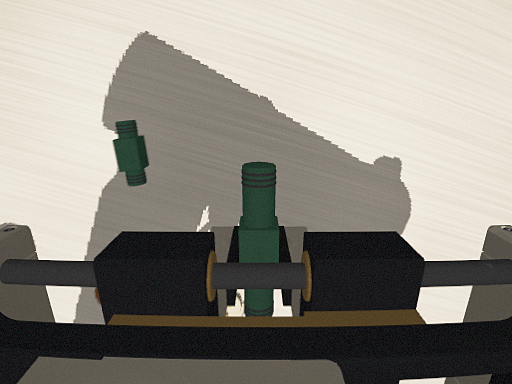

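The stud is held straight, front end at (259,165), rear end at (258,315). Carrying it to the V blocks; I'll compute its offset in the grip on arrival.

>>> send_rows --steps '[{"dp": [14, -42, 0], "roll": 0.1, "jaw": 10}, {"dp": [29, -90, 0], "roll": 0.21, "jaw": 10}, {"dp": [44, -138, 0], "roll": 0.32, "jaw": 10}, {"dp": [60, -185, 0], "roll": 0.43, "jaw": 10}, {"dp": [75, -231, 0], "roll": 0.527, "jaw": 10}]'

```text
time_s: 11.6
tcp_pos: [0.59, -0.091, 0.1388]
eef_rot: [180.0, 0.1, -14.1]
contact_force: [0.6, 0.4, -2.5]
gripper_width: 0.0218
gripper_force: 35.0
```

```bash
python3 - <<'E'
from h import *
plan(.598,.0945,.14,-13.9)
E
```

```text
t 11.6 pos [ 0.59   -0.091   0.1388] rot [ 1.7999e+02  1.0000e-01 -1.4130e+01] j6 65.9 w 0.0218
  dp [ -37.5 -181.8   -1.2] roll -0.004 len 186.0
```

>>> send_rows --steps '[{"dp": [-10, -50, 0], "roll": 0, "jaw": 10}, {"dp": [-21, -100, 0], "roll": 0, "jaw": 10}, {"dp": [-30, -145, 0], "roll": 0, "jaw": 10}, {"dp": [-36, -172, 0], "roll": 0, "jaw": 10}, {"dp": [-37.5, -181, 0], "roll": 0, "jaw": 10}]'

```text
time_s: 12.22
tcp_pos: [0.5972, 0.0936, 0.1388]
eef_rot: [180.0, 0.1, -13.8]
contact_force: [-0.1, -0.3, -2.3]
gripper_width: 0.0215
gripper_force: 35.0
```

>>> send_rows --steps '[{"dp": [0, 0, 0], "roll": 0, "jaw": 10}]'

```text
time_s: 12.35
tcp_pos: [0.5974, 0.0922, 0.1392]
eef_rot: [180.0, 0.1, -13.9]
contact_force: [0.0, -0.4, -2.1]
gripper_width: 0.0217
gripper_force: 35.0
```

```bash
python3 - <<'E'
from h import *
plan(.598,.0945,.0365,-13.9)
c=cap('wrist','w7.png')
s=r.get_state();g=np.radians(s['eef_rot'][2])
for n,p,dz in(('front top',[259,165],-.0018),('rear',[258,315],-.0188)):
  q=toz(c,[p],s['tcp_pos'][2]+dz)[0]-s['tcp_pos'];print(n,'tool x',(q[0]*np.cos(g)+q[1]*np.sin(g)).round(4),'y',(q[0]*np.sin(g)-q[1]*np.cos(g)).round(4))
E
```

```text
t 12.35 pos [0.5974 0.0922 0.1392] rot [ 1.7995e+02  7.0000e-02 -1.3880e+01] j6 48.9 w 0.0217
  dp [ 1.000e-01 -2.500e+00  1.027e+02] roll 0.0 len 103.0
front top tool x 0.0473 y -0.0008
rear tool x -0.0584 y -0.0014
```

View pics/w7.png

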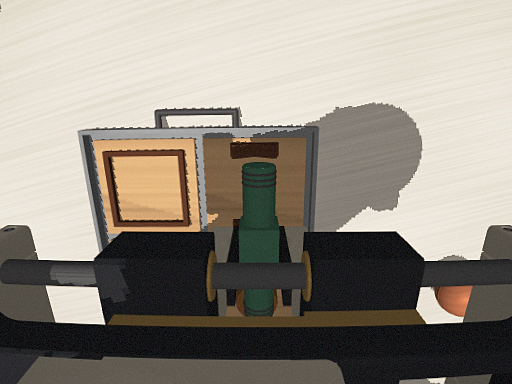

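Far V block at (254,148), ahead of the stud's front end at (259,165). Checking its sideways position relative to the tool.

```bash
python3 - <<'E'
from h import *
c=cap('wrist')
s=r.get_state();g=np.radians(s['eef_rot'][2])
P=toz(c,[[231,143],[278,142]],.026);print('block',P.round(4),np.linalg.norm(P[0]-P[1]))
q=P.mean(0)-s['tcp_pos'];print('tool x',(q[0]*np.cos(g)+q[1]*np.sin(g)).round(4),'y',(q[0]*np.sin(g)-q[1]*np.cos(g)).round(4))
plan(.598,.0945,.0365,-13.9)
E
```

```text
block [[0.6449 0.1047 0.026 ]
 [0.6359 0.0649 0.026 ]] 0.04079045617842326
tool x 0.0431 y -0.0041
t 12.45 pos [0.5976 0.0912 0.1396] rot [ 1.7997e+02  5.0000e-02 -1.3950e+01] j6 48.9 w 0.0217
  dp [ -0.3  -3.4 103.1] roll -0.001 len 103.0
```

>>> send_rows --steps '[{"dp": [-0.5, -3, 35], "roll": 0, "jaw": 10}, {"dp": [-0.5, -3, 65], "roll": 0, "jaw": 10}, {"dp": [-0.5, -3, 85], "roll": 0, "jaw": 10}, {"dp": [-0.5, -3, 95], "roll": 0, "jaw": 10}, {"dp": [-0.5, -3, 99], "roll": 0, "jaw": 10}]'

```text
time_s: 13.08
tcp_pos: [0.5982, 0.0944, 0.0408]
eef_rot: [180.0, 0.0, -14.0]
contact_force: [0.3, -0.6, -1.8]
gripper_width: 0.0218
gripper_force: 35.0
```

>>> send_rows --steps '[{"dp": [0, 0, 0], "roll": 0, "jaw": 10}, {"dp": [0, 0, 1], "roll": 0, "jaw": 10}, {"dp": [0, 0, 1.5], "roll": 0, "jaw": 10}]'

```text
time_s: 13.45
tcp_pos: [0.5984, 0.0953, 0.0401]
eef_rot: [-180.0, -0.0, -13.9]
contact_force: [-0.4, -0.8, -2.7]
gripper_width: 0.0217
gripper_force: 35.0
```

>>> send_rows --steps '[{"dp": [0, 0, 1], "roll": 0, "jaw": 10}, {"dp": [0, 0, 2], "roll": 0, "jaw": 10}, {"dp": [0, 0, 2], "roll": 0, "jaw": 10}]'

```text
time_s: 13.82
tcp_pos: [0.598, 0.0952, 0.0375]
eef_rot: [180.0, 0.0, -13.9]
contact_force: [-0.1, 0.2, -2.6]
gripper_width: 0.022
gripper_force: 35.0
```

>>> send_rows --steps '[{"dp": [0, 0, 1], "roll": 0, "jaw": 10}, {"dp": [0, 0, 1], "roll": 0, "jaw": 10}]'

```text
time_s: 14.08
tcp_pos: [0.5983, 0.0952, 0.0367]
eef_rot: [-180.0, -0.0, -13.9]
contact_force: [-0.4, 0.0, -0.9]
gripper_width: 0.0215
gripper_force: 35.0
```

>>> send_rows --steps '[{"dp": [0, 0, 1], "roll": 0, "jaw": 10}, {"dp": [0, 0, 1], "roll": 0, "jaw": 10}]'

```text
time_s: 14.32
tcp_pos: [0.5985, 0.0954, 0.0364]
eef_rot: [-180.0, -0.0, -13.9]
contact_force: [-3.1, 0.6, 5.2]
gripper_width: 0.0219
gripper_force: 35.0
```

Contact at about the expected height. Release, rise and look.

>>> send_rows --steps '[{"dp": [0, 0, 0], "roll": 0, "jaw": 40}, {"dp": [0, 0, 0], "roll": 0, "jaw": 40}, {"dp": [0, 0, 0], "roll": 0, "jaw": 40}, {"dp": [0, 0, -20], "roll": 0, "jaw": 40}, {"dp": [0, 0, -60], "roll": 0, "jaw": 60}]'

```text
time_s: 14.95
tcp_pos: [0.5969, 0.0946, 0.0944]
eef_rot: [179.9, 0.2, -13.9]
contact_force: [1.1, -0.3, -0.0]
gripper_width: 0.0406
gripper_force: 0.0
```

>>> send_rows --steps '[{"dp": [0, 0, -50], "roll": 0, "jaw": 100}, {"dp": [0, 0, -95], "roll": 0, "jaw": 100}, {"dp": [0, 0, -100], "roll": 0, "jaw": 100}, {"dp": [0, 0, -100], "roll": 0, "jaw": 100}]'

```text
time_s: 15.45
tcp_pos: [0.598, 0.0951, 0.1956]
eef_rot: [-180.0, -0.0, -13.9]
contact_force: [0.3, -0.5, -0.7]
gripper_width: 0.0795
gripper_force: 0.0
```

```bash
python3 - <<'E'
from h import *
c=cap('wrist','w8.png')
plan(.444,-.090,.17,-13.9)
E
```

```text
t 15.5 pos [0.5976 0.095  0.1947] rot [ 1.7997e+02  6.0000e-02 -1.3920e+01] j6 48.6 w 0.0835
  dp [-104.5  216.5   24.9] roll -0.0 len 242.0
```

View pics/w8.png

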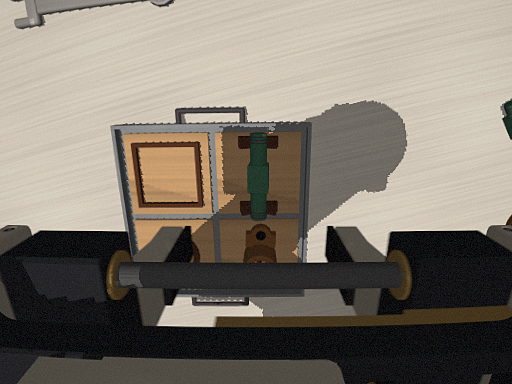

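The stud at (258,177) lies in both V blocks. Now the ball.

>>> send_rows --steps '[{"dp": [-20, 41, 3], "roll": 0, "jaw": 100}, {"dp": [-43, 90, 8], "roll": 0, "jaw": 100}, {"dp": [-66, 138, 14], "roll": 0, "jaw": 100}, {"dp": [-90, 186, 20], "roll": 0, "jaw": 100}, {"dp": [-104.5, 216.5, 25], "roll": 0, "jaw": 100}]' --newtons 10

```text
time_s: 16.12
tcp_pos: [0.4419, -0.0914, 0.169]
eef_rot: [179.9, 0.2, -14.0]
contact_force: [0.6, 0.4, 0.3]
gripper_width: 0.0875
gripper_force: 0.0
```

>>> send_rows --steps '[{"dp": [0, 0, 0], "roll": 0, "jaw": 100}]'

```text
time_s: 16.25
tcp_pos: [0.442, -0.0914, 0.1691]
eef_rot: [179.9, 0.2, -14.0]
contact_force: [0.5, 0.5, -0.2]
gripper_width: 0.0877
gripper_force: 0.0
```

```bash
python3 - <<'E'
from h import *
c=cap('wrist','w9.png');m=masks(c['image'])
for ce,s,l in blobs(m['orange'],400):
    (u,v),rad=cv2.minEnclosingCircle(np.argwhere(l)[:,::-1].astype(np.float32)); print(ce.round(1),s,(round(u),round(v)),rad,toz(c,[ce],.03).round(4),toz(c,[(u,v)],.03).round(4))
plan(.444,-.090,.025,-13.9)
E
```

```text
[65.1 76. ] [  33   24   60  102 3960] (67, 75) 54.1280403137207 [[0.5851 0.0574 0.03  ]] [[0.5854 0.0554 0.03  ]]
[ 8.5 85.6] [   0   30   25   97 1169] (12, 78) 49.358482360839844 [[0.5934 0.1163 0.03  ]] [[0.5985 0.1092 0.03  ]]
[385.3 145.5] [ 356  119   61   53 2077] (386, 146) 30.05348777770996 [[ 0.4481 -0.2193  0.03  ]] [[ 0.4473 -0.2198  0.03  ]]
[ 51.6 176.4] [   0  132  108   86 7387] (54, 176) 67.10076904296875 [[0.4998 0.1114 0.03  ]] [[0.4992 0.1095 0.03  ]]
[253.  184.5] [ 228  160   51   50 1962] (253, 185) 25.139665603637695 [[ 0.4412 -0.0853  0.03  ]] [[ 0.4412 -0.0853  0.03  ]]
[101.6 274.7] [ 92 250  26  50 593] (104, 274) 25.1098575592041 [[0.3808 0.1062 0.03  ]] [[0.3803 0.1028 0.03  ]]
[415.3 274.3] [400 250  26  50 605] (412, 274) 25.1098575592041 [[ 0.2948 -0.2363  0.03  ]] [[ 0.2954 -0.2332  0.03  ]]
[383.3 318. ] [ 232  305  280   22 3146] (372, 315) 139.8580780029297 [[ 0.2438 -0.1942  0.03  ]] [[ 0.2522 -0.1809  0.03  ]]
t 16.3 pos [ 0.4435 -0.0907  0.1696] rot [ 1.7995e+02  1.0000e-01 -1.4000e+01] j6 62.5 w 0.0878
  dp [  0.6  -0.9 144.6] roll -0.002 len 145.0
```

View pics/w9.png

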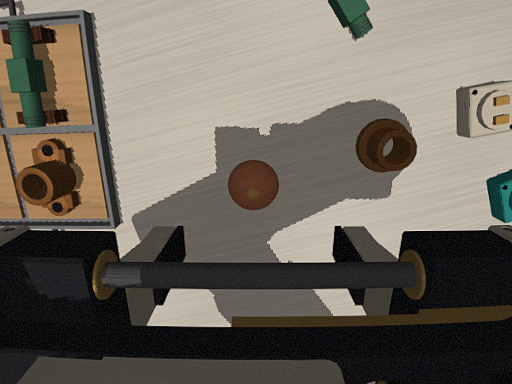

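Ball at (253,185), roughly 3 mm to one side of the tool centre. Descending with a gentle 10 N grip.

>>> send_rows --steps '[{"dp": [-1, -3, 45], "roll": 0, "jaw": 100}, {"dp": [-1, -3.5, 90], "roll": 0, "jaw": 100}, {"dp": [-1, -3.5, 122], "roll": 0, "jaw": 100}, {"dp": [-1, -3.5, 139], "roll": 0, "jaw": 100}, {"dp": [-1, -3.5, 144], "roll": 0, "jaw": 100}]'

```text
time_s: 16.92
tcp_pos: [0.4441, -0.0859, 0.0249]
eef_rot: [179.9, 0.2, -13.9]
contact_force: [-0.2, -0.2, 0.9]
gripper_width: 0.0877
gripper_force: 0.0
```

>>> send_rows --steps '[{"dp": [0, 0, 0], "roll": 0, "jaw": 40}, {"dp": [0, 0, 0], "roll": 0, "jaw": 40}, {"dp": [0, 0, 0], "roll": 0, "jaw": 40}, {"dp": [0, 0, 0], "roll": 0, "jaw": 40}, {"dp": [0, 0, 0], "roll": 0, "jaw": 40}]' --newtons 10

```text
time_s: 17.55
tcp_pos: [0.4448, -0.0863, 0.027]
eef_rot: [-180.0, -0.0, -13.9]
contact_force: [0.1, -0.1, 3.9]
gripper_width: 0.0493
gripper_force: 10.0
```

>>> send_rows --steps '[{"dp": [0, 0, 0], "roll": 0, "jaw": 40}, {"dp": [0, 0, 0], "roll": 0, "jaw": 40}, {"dp": [0, 0, -15], "roll": 0, "jaw": 40}, {"dp": [0, 0, -50], "roll": 0, "jaw": 40}, {"dp": [0, 0, -90], "roll": 0, "jaw": 40}]'

```text
time_s: 18.18
tcp_pos: [0.4438, -0.0864, 0.1169]
eef_rot: [180.0, 0.1, -13.9]
contact_force: [1.1, 0.7, -0.9]
gripper_width: 0.0488
gripper_force: 10.0
```

```bash
python3 - <<'E'
from h import *
plan(.5207,.2193,.14,-13.9)
print(r.get_state()['gripper_force'])
E
```

```text
t 18.175 pos [ 0.4438 -0.0864  0.1169] rot [ 1.7995e+02  1.1000e-01 -1.3920e+01] j6 62.0 w 0.0488
  dp [   1.1 -315.2  -23.3] roll -0.0 len 316.0
10.0000861287117
```

>>> send_rows --steps '[{"dp": [0, -30, -10], "roll": 0, "jaw": 40}, {"dp": [0, -75, -23], "roll": 0, "jaw": 40}, {"dp": [1, -123, -23], "roll": 0, "jaw": 40}, {"dp": [1, -171, -23], "roll": 0, "jaw": 40}, {"dp": [1, -219, -23], "roll": 0, "jaw": 40}]'

```text
time_s: 18.8
tcp_pos: [0.4981, 0.1276, 0.1394]
eef_rot: [-180.0, 0.0, -13.9]
contact_force: [1.4, -0.2, -1.4]
gripper_width: 0.0489
gripper_force: 10.0
```

>>> send_rows --steps '[{"dp": [0, -45, 0], "roll": 0, "jaw": 40}, {"dp": [0, -78, 0], "roll": 0, "jaw": 40}, {"dp": [0, -92, 0], "roll": 0, "jaw": 40}, {"dp": [0, -96, 0], "roll": 0, "jaw": 40}, {"dp": [0, -96, 0], "roll": 0, "jaw": 40}]'

```text
time_s: 19.42
tcp_pos: [0.5208, 0.2185, 0.1394]
eef_rot: [180.0, 0.0, -13.9]
contact_force: [0.1, -0.7, -1.4]
gripper_width: 0.0494
gripper_force: 10.0
```

```bash
python3 - <<'E'
from h import *
plan(.5207,.2193,.035,-13.9)
c=cap('wrist','w10.png')
E
```

```text
t 19.425 pos [0.5208 0.2185 0.1394] rot [ 1.7997e+02  3.0000e-02 -1.3940e+01] j6 33.5 w 0.0494
  dp [ -0.3  -0.8 104.4] roll -0.001 len 104.0
```

View pics/w10.png

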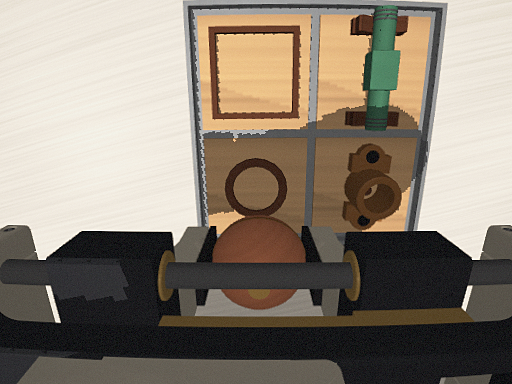

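Ring at (256,189), ball held centred at (259,262), gland and stud undisturbed. The ring matches my seat estimate, so I lower the ball.

```bash
python3 - <<'E'
from h import *
c=cap('wrist')
print(toz(c,[[256.5,187.5]],.014))
plan(.5207,.2193,.035,-13.9)
E
```

```text
[[0.52053181 0.22076281 0.014     ]]
t 19.525 pos [0.5209 0.2183 0.1396] rot [ 1.7999e+02  1.0000e-02 -1.3960e+01] j6 33.5 w 0.0494
  dp [ -0.5  -0.9 104.6] roll -0.001 len 105.0
```

>>> send_rows --steps '[{"dp": [-0.5, -1, 35], "roll": 0, "jaw": 40}, {"dp": [-0.5, -1, 65], "roll": 0, "jaw": 40}, {"dp": [-0.5, -1, 85], "roll": 0, "jaw": 40}, {"dp": [-0.5, -1, 96], "roll": 0, "jaw": 40}, {"dp": [-0.5, -1, 100], "roll": 0, "jaw": 40}]'

```text
time_s: 20.15
tcp_pos: [0.521, 0.2199, 0.0394]
eef_rot: [180.0, 0.0, -13.9]
contact_force: [-0.2, 0.4, -0.3]
gripper_width: 0.0492
gripper_force: 10.0
```

>>> send_rows --steps '[{"dp": [0, 0, 1], "roll": 0, "jaw": 40}, {"dp": [0, 0, 1.5], "roll": 0, "jaw": 40}, {"dp": [0, 0, 1.5], "roll": 0, "jaw": 40}]'

```text
time_s: 20.52
tcp_pos: [0.5212, 0.2206, 0.0386]
eef_rot: [-180.0, -0.0, -13.9]
contact_force: [-0.3, -0.8, -0.3]
gripper_width: 0.0493
gripper_force: 10.0
```

>>> send_rows --steps '[{"dp": [0, 0, 1], "roll": 0, "jaw": 40}, {"dp": [0, 0, 2], "roll": 0, "jaw": 40}, {"dp": [0, 0, 2], "roll": 0, "jaw": 40}]'

```text
time_s: 20.9
tcp_pos: [0.5209, 0.2203, 0.036]
eef_rot: [180.0, 0.0, -13.9]
contact_force: [-0.8, -0.1, -0.1]
gripper_width: 0.0495
gripper_force: 10.0
```

>>> send_rows --steps '[{"dp": [0, 0, 1], "roll": 0, "jaw": 40}, {"dp": [0, 0, 1], "roll": 0, "jaw": 40}]'

```text
time_s: 21.15
tcp_pos: [0.521, 0.2204, 0.0351]
eef_rot: [-180.0, -0.0, -13.9]
contact_force: [0.1, -0.4, 0.1]
gripper_width: 0.0492
gripper_force: 10.0
```

>>> send_rows --steps '[{"dp": [0, 0, 1], "roll": 0, "jaw": 40}, {"dp": [0, 0, 1], "roll": 0, "jaw": 40}]'

```text
time_s: 21.4
tcp_pos: [0.5212, 0.2204, 0.0349]
eef_rot: [-180.0, -0.0, -13.9]
contact_force: [-3.0, -0.9, 8.5]
gripper_width: 0.0492
gripper_force: 10.0
```

>>> send_rows --steps '[{"dp": [0, 0, 0], "roll": 0, "jaw": 66}, {"dp": [0, 0, 0], "roll": 0, "jaw": 66}, {"dp": [0, 0, 0], "roll": 0, "jaw": 66}, {"dp": [0, 0, -12], "roll": 0, "jaw": 66}, {"dp": [0, 0, -45], "roll": 0, "jaw": 66}]'

```text
time_s: 22.02
tcp_pos: [0.5201, 0.2197, 0.0787]
eef_rot: [179.8, 0.1, -13.9]
contact_force: [1.0, 0.9, 0.3]
gripper_width: 0.0575
gripper_force: 0.0
```

>>> send_rows --steps '[{"dp": [0, 0, -50], "roll": 0, "jaw": 100}, {"dp": [0, 0, -90], "roll": 0, "jaw": 100}, {"dp": [0, 0, -100], "roll": 0, "jaw": 100}]'

```text
time_s: 22.4
tcp_pos: [0.5223, 0.2212, 0.1831]
eef_rot: [-179.7, -0.2, -13.9]
contact_force: [-0.3, 0.6, -0.4]
gripper_width: 0.0825
gripper_force: 0.0
```

```bash
python3 - <<'E'
from h import *
c=cap('wrist','w11.png')
c=cap('top');h=cv2.cvtColor(c['image'],cv2.COLOR_BGR2HSV).astype(int)
im=c['image'][170:232,345:412].astype(int)
m=(im.min(2)>105)&(im.max(2)-im.min(2)<30)
print(c['image'][200,370],c['image'][215,360])
g=cv2.cvtColor(c['image'],cv2.COLOR_BGR2GRAY)
plan(.455,-.34,.17,0)
E
```

```text
[100 118 120] [120 136 144]
t 22.5 pos [0.5215 0.2207 0.1809] rot [-1.7985e+02 -1.0000e-01 -1.3910e+01] j6 33.3 w 0.0861
  dp [ 70.3 560.3   9.5] roll -0.243 len 565.0
```

View pics/w11.png

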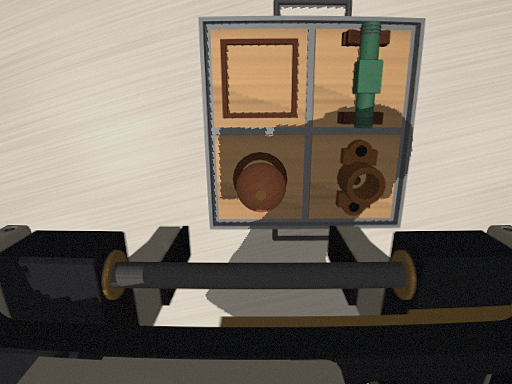

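The ball stands in the ring at (260,183). That was my 14th picture, so from here I work from numbers only. Moving to the white base.

>>> send_rows --steps '[{"dp": [5, 40, 0], "roll": 0, "jaw": 100}, {"dp": [11, 90, 0], "roll": 0, "jaw": 100}, {"dp": [18, 145, 0], "roll": 0, "jaw": 100}, {"dp": [25, 200, 0], "roll": 0, "jaw": 100}, {"dp": [32, 255, 0], "roll": 0, "jaw": 100}]'

```text
time_s: 23.12
tcp_pos: [0.4895, -0.0366, 0.1779]
eef_rot: [179.9, 0.1, -13.9]
contact_force: [1.0, 1.0, 0.1]
gripper_width: 0.0876
gripper_force: 0.0
```

>>> send_rows --steps '[{"dp": [7, 57, 0], "roll": 0, "jaw": 100}, {"dp": [14, 114, 0], "roll": 0, "jaw": 100}, {"dp": [21, 170, 0], "roll": 0, "jaw": 100}, {"dp": [28, 222, 0], "roll": 0, "jaw": 100}, {"dp": [33, 265, 0], "roll": 0, "jaw": 100}]'

```text
time_s: 23.75
tcp_pos: [0.4577, -0.3017, 0.1775]
eef_rot: [-180.0, 0.1, -14.0]
contact_force: [-0.4, 1.1, 0.6]
gripper_width: 0.0877
gripper_force: 0.0
```

>>> send_rows --steps '[{"dp": [4, 32, 0], "roll": -0.12, "jaw": 100}, {"dp": [5, 40, 0], "roll": -0.243, "jaw": 100}, {"dp": [5, 40, 0], "roll": -0.243, "jaw": 100}]'

```text
time_s: 24.12
tcp_pos: [0.4533, -0.3403, 0.1774]
eef_rot: [-179.9, 0.2, -0.1]
contact_force: [-0.4, -0.2, 1.0]
gripper_width: 0.0876
gripper_force: 0.0
```

```bash
python3 - <<'E'
from h import *
plan(.455,-.34,.17,0)
c=cap('wrist','w12.png');np.save('w12.npy',c,allow_pickle=True);im=c['image']
h=cv2.cvtColor(im,cv2.COLOR_BGR2HSV)
R=cv2.Rodrigues(np.array(c['rvec']))[0]
p=cv2.projectPoints(np.array([[.455,-.34,.024]]),c['rvec'],c['tvec'],c['K'],c['dist'])[0].ravel().round().astype(int);print(p)
u,v=p
print('row',[tuple(map(int,h[v,x])) for x in range(u-45,u+46,3)])
print('col',[tuple(map(int,h[y,u])) for y in range(max(v-51,0),min(v+52,232),3)])
for ce,s,l in blobs(masks(im)['orange'],40): print(ce.round(),s)
E
```

```text
t 24.125 pos [ 0.4533 -0.3403  0.1774] rot [-1.7994e+02  1.5000e-01 -1.3000e-01] j6 107.0 w 0.0876
  dp [ 1.7 -0.3  7.4] roll -0.002 len 8.0
[259 177]
row [(19, 31, 117), (18, 28, 110), (12, 29, 114), (14, 29, 116), (23, 30, 112), (17, 39, 92), (21, 46, 110), (18, 51, 109), (17, 47, 114), (23, 41, 106), (18, 47, 109), (19, 45, 108), (17, 44, 105), (20, 42, 108), (20, 42, 109), (24, 44, 111), (20, 42, 108), (11, 37, 111), (23, 39, 111), (24, 42, 98), (20, 35, 110), (18, 32, 97), (15, 32, 113), (19, 31, 116), (16, 32, 120), (19, 32, 113), (21, 29, 114), (18, 29, 114), (21, 29, 114), (14, 29, 115), (16, 29, 113)]
col [(19, 32, 112), (15, 31, 117), (12, 30, 111), (16, 29, 113), (17, 32, 112), (15, 28, 109), (16, 32, 119), (13, 27, 113), (12, 40, 82), (22, 41, 111), (18, 29, 114), (20, 47, 98), (19, 41, 107), (20, 63, 93), (18, 166, 95), (18, 177, 91), (18, 109, 101), (24, 44, 111), (19, 35, 101), (20, 115, 80), (18, 144, 99), (19, 116, 99), (24, 39, 105), (19, 44, 110), (17, 45, 91), (18, 28, 109), (12, 38, 102), (16, 29, 210), (18, 30, 206), (19, 32, 200), (15, 28, 202), (21, 26, 204), (17, 32, 201), (20, 33, 200), (18, 31, 211)]
[340. 142.] [334 135  13  16 120]
[357. 149.] [351 142  13  15 121]
[154. 185.] [ 127  159   55   52 1994]
[253. 169.] [247 165  14   9 114]
[253. 187.] [246 183  14   9 116]
[102. 274.] [ 92 250  26  50 614]
[415. 274.] [400 250  26  50 608]
[283. 260.] [277 256  13   7  73]
[383. 318.] [ 232  305  280   22 3179]
```

```bash
python3 - <<'E'
from h import *
c=np.load('w12.npy',allow_pickle=True).item();im=c['image']
x0,y0=205,125;roi=cv2.bilateralFilter(im,9,40,5)[y0:232,x0:310]
g=cv2.cvtColor(roi,cv2.COLOR_BGR2GRAY);s=cv2.medianBlur(cv2.cvtColor(roi,cv2.COLOR_BGR2HSV)[...,1],5)
m=cv2.morphologyEx((s>36).astype(np.uint8),cv2.MORPH_CLOSE,np.ones((7,7)))
m=cv2.morphologyEx(m,cv2.MORPH_OPEN,np.ones((5,5)))
for ce,st,l in blobs(m,300):
    rr=cv2.minAreaRect(np.argwhere(l)[:,::-1].astype(np.float32)); print(ce+[x0,y0],st,rr)
    for z in (.012,.024): print(toz(c,cv2.boxPoints(rr)+[x0,y0],z).round(4)[:,:2].tolist())
print('contacts',toz(c,[[253,169],[253,187]],.036))
e=cv2.Canny(cv2.GaussianBlur(g,(3,3),0),20,50)
for y in range(0,e.shape[0],2): print(''.join('#' if e[y,x] or e[min(y+1,e.shape[0]-1),x] else '.' for x in range(0,e.shape[1])))
E
```

```text
[252.96053773 172.89982654] [  24   23   50   51 2306] ((48.05345153808594, 48.09137725830078), (48.50439453125, 49.150333404541016), 3.3664603233337402)
[[0.4303, -0.3053], [0.4844, -0.3102], [0.4812, -0.3609], [0.4268, -0.3586]]
[[0.4343, -0.3067], [0.4863, -0.3113], [0.4832, -0.3601], [0.4309, -0.3579]]
contacts [[ 0.46642048 -0.33426008  0.036     ]
 [ 0.44790183 -0.33410126  0.036     ]]
.........................................................................................................
.........................................................................................................
.........................................................................................................
.........................................................................................................
.........................................................................................................
.........................................................................................................
....................................................................
[... 4319 characters left out ...]
................................................................
..........................#..............................................................................
..........................#..............................................................................
.........................##..............................................................................
........................##...............................................................................
........................#................................................................................
........................#................................................................................
```

White base: centre about (0.457, -0.336), yaw about -3°. I pre-narrow the jaws to 70 mm so the fingers stay clear of the blue look-alike.

>>> send_rows --steps '[{"dp": [4, -4, 40], "roll": 0.055, "jaw": 80}, {"dp": [4, -4, 85], "roll": 0.055, "jaw": 80}, {"dp": [4, -4, 105], "roll": 0.055, "jaw": 80}, {"dp": [4, -4, 105], "roll": 0.055, "jaw": 80}]' --newtons 15

```text
time_s: 24.68
tcp_pos: [0.4572, -0.3348, 0.0723]
eef_rot: [-179.9, 0.2, -3.2]
contact_force: [-0.3, 0.2, 0.6]
gripper_width: 0.0702
gripper_force: 0.0
```

```bash
python3 - <<'E'
from h import *
plan(.457,-.336,.024,-3.3)
c=cap('wrist');s=r.get_state();g=np.radians(s['eef_rot'][2])
for ce,st,l in blobs(masks(c['image'])['orange'],60):
  if 200<ce[0]<310 and ce[1]<300:
    P=toz(c,[ce],.036)[0];q=P-s['tcp_pos'];print(ce.round(1),st,P.round(4),'tool x',(q[0]*np.cos(g)+q[1]*np.sin(g)).round(4),'y',(q[0]*np.sin(g)-q[1]*np.cos(g)).round(4))
E
```

```text
t 24.675 pos [ 0.4572 -0.3348  0.0723] rot [-179.93    0.23   -3.21] j6 103.2 w 0.0702
  dp [ 0.1  1.2 48.3] roll 0.002 len 48.0
[258. 211.] [248 205  21  13 273] [ 0.4667 -0.3344  0.036 ] tool x 0.0084 y -0.0014
[258.3 236. ] [248 230  21  13 264] [ 0.4488 -0.3336  0.036 ] tool x -0.0095 y -0.0012
```

>>> send_rows --steps '[{"dp": [0, -0.5, 25], "roll": 0, "jaw": 80}, {"dp": [0, -0.5, 42], "roll": 0, "jaw": 80}, {"dp": [0, -0.5, 48], "roll": 0, "jaw": 80}, {"dp": [0, -0.5, 48], "roll": 0, "jaw": 80}]'

```text
time_s: 25.22
tcp_pos: [0.4588, -0.3356, 0.0268]
eef_rot: [180.0, -0.0, -3.1]
contact_force: [-0.6, 0.2, 0.1]
gripper_width: 0.0701
gripper_force: 0.0
```

>>> send_rows --steps '[{"dp": [0, 0, 0], "roll": 0, "jaw": 45}, {"dp": [0, 0, 0], "roll": 0, "jaw": 45}, {"dp": [0, 0, 0], "roll": 0, "jaw": 45}, {"dp": [0, 0, 0], "roll": 0, "jaw": 45}, {"dp": [0, 0, 0], "roll": 0, "jaw": 45}]' --newtons 15

```text
time_s: 25.85
tcp_pos: [0.4586, -0.3356, 0.0266]
eef_rot: [180.0, -0.0, -3.1]
contact_force: [-0.6, 1.7, 5.5]
gripper_width: 0.0497
gripper_force: 15.0
```

>>> send_rows --steps '[{"dp": [0, 0, -8], "roll": 0, "jaw": 45}, {"dp": [0, 0, -30], "roll": 0, "jaw": 45}, {"dp": [0, 0, -70], "roll": 0, "jaw": 45}, {"dp": [0, 0, -105], "roll": 0, "jaw": 45}, {"dp": [0, 0, -115], "roll": 0, "jaw": 45}]'

```text
time_s: 26.48
tcp_pos: [0.4593, -0.336, 0.1437]
eef_rot: [179.9, -0.2, -3.1]
contact_force: [0.6, -1.0, -2.1]
gripper_width: 0.0497
gripper_force: 15.0
```

```bash
python3 - <<'E'
from h import *
plan(.6207,.1957,.145,-13.9)
print(r.get_state()['gripper_force'])
c=cap('wrist');s=r.get_state();g=np.radians(s['eef_rot'][2])
for ce,st,l in blobs(masks(c['image'])['orange'],60):
  if 200<ce[0]<310 and ce[1]<300:
    P=toz(c,[ce],s['tcp_pos'][2]+.012)[0];q=P-s['tcp_pos'];print(ce.round(1),st,'tool x',(q[0]*np.cos(g)+q[1]*np.sin(g)).round(4),'y',(q[0]*np.sin(g)-q[1]*np.cos(g)).round(4))
E
```

```text
t 26.475 pos [ 0.4593 -0.336   0.1437] rot [179.93  -0.21  -3.13] j6 103.3 w 0.0497
  dp [ 132.1 -539.7   -1.5] roll 0.188 len 556.0
14.999869912862778
[258.4 246. ] [245 238  28  17 472] tool x 0.0096 y -0.0006
[297.6 297.8] [291 293  14  10 109] tool x -0.0211 y 0.0202
```

>>> send_rows --steps '[{"dp": [8, -33, 0], "roll": 0, "jaw": 45}, {"dp": [19, -78, 0], "roll": 0.05, "jaw": 45}, {"dp": [31, -126, 0], "roll": 0.1, "jaw": 45}, {"dp": [43, -174, 0], "roll": 0.15, "jaw": 45}, {"dp": [54, -222, 0], "roll": 0.188, "jaw": 45}]'

```text
time_s: 27.15
tcp_pos: [0.5238, -0.1153, 0.1397]
eef_rot: [180.0, 0.1, -14.0]
contact_force: [0.5, -0.9, -0.8]
gripper_width: 0.0498
gripper_force: 15.0
```

```bash
python3 - <<'E'
from h import *
plan(.6207,.1957,.145,-13.9)
E
```

```text
t 27.15 pos [ 0.5238 -0.1153  0.1397] rot [ 1.7997e+02  1.2000e-01 -1.4010e+01] j6 67.5 w 0.0498
  dp [  18.7 -325.2   -5.5] roll -0.002 len 326.0
```

>>> send_rows --steps '[{"dp": [3, -48, -1], "roll": 0, "jaw": 45}, {"dp": [6, -97, -2], "roll": 0, "jaw": 45}, {"dp": [8, -146, -3], "roll": 0, "jaw": 45}, {"dp": [11, -195, -4], "roll": 0, "jaw": 45}, {"dp": [14, -240, -5], "roll": 0, "jaw": 45}]'

```text
time_s: 27.78
tcp_pos: [0.5952, 0.1142, 0.1445]
eef_rot: [179.9, 0.1, -13.9]
contact_force: [0.7, -0.8, -0.8]
gripper_width: 0.0497
gripper_force: 15.0
```

>>> send_rows --steps '[{"dp": [2, -40, 0], "roll": 0, "jaw": 45}, {"dp": [4, -68, 0], "roll": 0, "jaw": 45}, {"dp": [4.5, -81, 0], "roll": 0, "jaw": 45}, {"dp": [4.5, -85, 0], "roll": 0, "jaw": 45}, {"dp": [4.5, -85, 0], "roll": 0, "jaw": 45}]'

```text
time_s: 28.4
tcp_pos: [0.6202, 0.1934, 0.1459]
eef_rot: [180.0, 0.0, -13.9]
contact_force: [0.7, -0.4, -0.5]
gripper_width: 0.0496
gripper_force: 15.0
```

```bash
python3 - <<'E'
from h import *
plan(.6207,.1957,.034,-13.9)
c=cap('wrist','w13.png')
for z in (.026,.014):
  p=cv2.projectPoints(np.array([[.6207+.0486*np.cos(np.radians(-13.9+a)),.1957+.0486*np.sin(np.radians(-13.9+a)),.014] for a in (45,-45)]),c['rvec'],c['tvec'],c['K'],c['dist'])[0].reshape(-1,2)
print('expect inner-far corners',p.round())
# pixels of frame (dark brown)
h=cv2.cvtColor(c['image'],cv2.COLOR_BGR2HSV).astype(int)
m=(h[...,0]<16)&(h[...,1]>130)&(h[...,2]<110)
for ce,st,l in blobs(m,80): print(ce.round(),st)
E
```

```text
t 28.4 pos [0.6202 0.1934 0.1459] rot [ 1.7998e+02  3.0000e-02 -1.3940e+01] j6 41.6 w 0.0496
  dp [ -0.   -2.4 111.9] roll -0.001 len 112.0
expect inner-far corners [[220. 150.]
 [293. 149.]]
[350. 147.] [340 139  20  16 188]
[385. 147.] [380 139  11  16 105]
[253. 163.] [214 146  81  58 813]
[344. 222.] [335 214  18  17 173]
[376. 223.] [371 214  11  18 123]
[256. 302.] [231 289  51  28 831]
```

>>> send_rows --steps '[{"dp": [0, -3, 35], "roll": 0, "jaw": 45}, {"dp": [0, -3.5, 65], "roll": 0, "jaw": 45}, {"dp": [0, -3.5, 88], "roll": 0, "jaw": 45}, {"dp": [0, -3.5, 101], "roll": 0, "jaw": 45}, {"dp": [0, -3.5, 106], "roll": 0, "jaw": 45}]'

```text
time_s: 29.08
tcp_pos: [0.6213, 0.197, 0.0398]
eef_rot: [180.0, 0.0, -13.9]
contact_force: [-0.3, 0.4, -1.9]
gripper_width: 0.05
gripper_force: 15.0
```

>>> send_rows --steps '[{"dp": [0, 0, 0.5], "roll": 0, "jaw": 45}, {"dp": [0, 0, 1], "roll": 0, "jaw": 45}, {"dp": [0, 0, 1], "roll": 0, "jaw": 45}]'

```text
time_s: 29.45
tcp_pos: [0.6217, 0.1978, 0.0398]
eef_rot: [-180.0, -0.0, -13.9]
contact_force: [-0.4, 0.3, -1.9]
gripper_width: 0.0499
gripper_force: 15.0
```

>>> send_rows --steps '[{"dp": [0, 0, 0.5], "roll": 0, "jaw": 45}, {"dp": [0, 0, 1], "roll": 0, "jaw": 45}]'

```text
time_s: 29.7
tcp_pos: [0.6214, 0.1977, 0.0382]
eef_rot: [-180.0, -0.0, -13.9]
contact_force: [0.1, -0.0, -0.9]
gripper_width: 0.0496
gripper_force: 15.0
```

>>> send_rows --steps '[{"dp": [0, 0, 0.5], "roll": 0, "jaw": 45}, {"dp": [0, 0, 1], "roll": 0, "jaw": 45}]'

```text
time_s: 29.95
tcp_pos: [0.6213, 0.1976, 0.037]
eef_rot: [180.0, -0.0, -13.9]
contact_force: [0.1, -0.2, -2.0]
gripper_width: 0.05
gripper_force: 15.0
```

>>> send_rows --steps '[{"dp": [0, 0, 0.5], "roll": 0, "jaw": 45}, {"dp": [0, 0, 1], "roll": 0, "jaw": 45}]'

```text
time_s: 30.2
tcp_pos: [0.6213, 0.1976, 0.036]
eef_rot: [180.0, 0.0, -13.9]
contact_force: [0.2, -0.7, -1.5]
gripper_width: 0.0497
gripper_force: 15.0
```

>>> send_rows --steps '[{"dp": [0, 0, 0.5], "roll": 0, "jaw": 45}, {"dp": [0, 0, 1], "roll": 0, "jaw": 45}]'

```text
time_s: 30.45
tcp_pos: [0.6213, 0.1976, 0.035]
eef_rot: [180.0, 0.0, -13.9]
contact_force: [-0.3, 1.4, -1.2]
gripper_width: 0.0498
gripper_force: 15.0
```

>>> send_rows --steps '[{"dp": [0, 0, 0.5], "roll": 0, "jaw": 45}]'

```text
time_s: 30.58
tcp_pos: [0.6213, 0.1976, 0.0347]
eef_rot: [180.0, -0.0, -13.9]
contact_force: [-2.2, -0.4, 3.1]
gripper_width: 0.0496
gripper_force: 15.0
```

Gentle touchdown at the expected height. Release, rise, and check numerically.

>>> send_rows --steps '[{"dp": [0, 0, 0], "roll": 0, "jaw": 66}, {"dp": [0, 0, 0], "roll": 0, "jaw": 66}, {"dp": [0, 0, 0], "roll": 0, "jaw": 66}, {"dp": [0, 0, -10], "roll": 0, "jaw": 66}, {"dp": [0, 0, -40], "roll": 0, "jaw": 66}]'

```text
time_s: 31.2
tcp_pos: [0.6204, 0.197, 0.0739]
eef_rot: [179.9, 0.1, -13.9]
contact_force: [0.1, 1.7, 0.6]
gripper_width: 0.0576
gripper_force: 0.0
```

>>> send_rows --steps '[{"dp": [-5, 0, -55], "roll": 0, "jaw": 100}, {"dp": [-15, 0, -110], "roll": 0, "jaw": 100}, {"dp": [-30, 0, -135], "roll": 0, "jaw": 100}, {"dp": [-30, 0, -140], "roll": 0, "jaw": 100}, {"dp": [-30, 0, -140], "roll": 0, "jaw": 100}]'

```text
time_s: 31.82
tcp_pos: [0.5922, 0.2048, 0.2148]
eef_rot: [-180.0, -0.0, -13.9]
contact_force: [-0.4, -0.1, -1.3]
gripper_width: 0.0873
gripper_force: 0.0
```

```bash
python3 - <<'E'
from h import *
plan(.6207,.1957,.034,-13.9)
c=cap('wrist');im=c['image'];h=cv2.cvtColor(im,cv2.COLOR_BGR2HSV).astype(int)
pr=lambda P:cv2.projectPoints(np.array(P,float),c['rvec'],c['tvec'],c['K'],c['dist'])[0].reshape(-1,2).round()
print('seat exp',pr([[.621,.196,.008],[.621,.196,.044]]))
m=(h[...,0]<16)&(h[...,1]>130)&(h[...,2]<110)
for ce,st,l in blobs(m,300): print('brown',ce.round(),st)
m=(h[...,1]<70)&(h[...,2]>60); g=np.zeros_like(m);u,v=pr([[.621,.196,.03]])[0].astype(int);g[v-50:v+50,u-50:u+50]=1
for ce,st,l in blobs(cv2.morphologyEx((m&g).astype(np.uint8),cv2.MORPH_OPEN,np.ones((3,3))),300):
  rr=cv2.minAreaRect(np.argwhere(l)[:,::-1].astype(np.float32));b=toz(c,cv2.boxPoints(rr),.032)
  print('white',ce.round(),st,b.mean(0).round(4),np.linalg.norm(b-np.roll(b,1,0),axis=1).round(4))
for ce,st,l in blobs((h[...,0]>14)&(h[...,0]<25)&(h[...,1]>110)&g,40): print('contact/pad',ce.round(),st,toz(c,[ce],.044).round(4))
c=cap('top');m=masks(c['image'])
for ce,st,l in blobs(m['green'],40): print('green',ce.round(1),st[4])
for ce,st,l in blobs(m['orange'],100): print('orange',ce.round(1),st[4])
E
```

```text
t 31.825 pos [0.5922 0.2048 0.2148] rot [-1.7997e+02 -2.0000e-02 -1.3900e+01] j6 39.2 w 0.0873
  dp [ 29.8   2.1 180.8] roll -0.0 len 183.0
seat exp [[260. 143.]
 [260. 148.]]
brown [259. 142.] [226 112  67  66 882]
brown [340. 215.] [325 194  37  56 611]
brown [260. 232.] [ 237  204   46   54 1652]
white [269. 104.] [210  96 100  48 918] [0.6487 0.1901 0.032 ] [0.0499 0.1049 0.05   0.1093]
white [259. 146.] [ 237  124   45   46 1743] [0.6203 0.1977 0.032 ] [0.0497 0.05   0.0477 0.05  ]
contact/pad [257. 137.] [ 218  103   83   81 1865] [[0.6325 0.1972 0.044 ]]
contact/pad [259. 133.] [230 116  59  56 744] [[0.6364 0.1939 0.044 ]]
contact/pad [307. 157.] [305 127   5  56 160] [[0.5995 0.1492 0.044 ]]
contact/pad [259. 142.] [253 138  13   8 104] [[0.6277 0.1959 0.044 ]]
contact/pad [259. 158.] [253 155  13   7  91] [[0.6105 0.2002 0.044 ]]
contact/pad [258. 192.] [221 189  77   7 411] [[0.5734 0.2109 0.044 ]]
green [183.6 138.8] 331
green [320. 145.] 201
green [393.5 245.2] 478
orange [149.4 136.8] 566
orange [171.1 138.5] 544
orange [197.  144.1] 664
orange [129.6 174.8] 1635
orange [174.2 185.1] 1671
orange [327.2 206.2] 367
```

The base reads as a 50 x 50 mm square at its seated height, centred in the frame. The short stud (320,145), bush (327,206) and turquoise base have not moved. Handing in.

```bash
python3 -c "
from plant import r
print(r.close_job())"
```

```text
the job is handed in; nothing more can be done
None
```

I seated the gland, long stud, float ball and switch base in the order asked and handed the job in at about 32 s; the switch base's final check was by measurement only, as my picture allowance was used up, and the bush and short stud were not moved.

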